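# Set the dividing table to its zero line and clamp it

### The job

Bring the small dividing table on the bench back to zero for the next cut on the wooden blank: with a fingertip, push the upright turning handle round until the index line on the dial lines up with the zero line of the scale ring (the long line that ends in a diamond). Then push the clamp lever away from the dial until it is fully home, so that the dial is locked there, and leave everything untouched. Only push, gently: do not pinch or squeeze the turning handle, do not lift the blank off the dial, and leave the tools and tins around it where they are.

Things in the scene. Friction and masses are not known exactly. Their poses are not given: they have to be found in the camera images.
- dial_axis (a point): centre of the dividing table: a round grey casting 158 mm across, fixed to the bench and in a different place and turned differently each time. The point lies on the dial's turning axis (vertical), on the dial's top face, 26 mm above the bench top. Three bolt lugs, 26 mm wide, stick out to 94 mm from the axis, 14 mm high. Inside the casting's rim lies the light scale ring, 152 mm across, top face 20 mm above the bench; on it the steel dial, 120 mm across, stands 6 mm higher
- dial: the dial: steel disc 120 mm across, 6 mm thick, top face 26 mm above the bench, carrying three pins 11 mm high round the blank and the upright turning handle: dark wood, round, 14 mm thick, its axis 48 mm from the dial's axis, standing from the dial's face to 84 mm above the bench. Origin on the axis on the dial's underside, 20 mm above the bench, z up, x towards the handle, y towards the index line
- dial_turn (a joint): angle of the dial (rad), growing counter-clockwise seen from above, stops at -0.6 and 2.2. It starts between -0.25 and 0.15, and the zero line always lies 0.7 to 1.7 rad further counter-clockwise. It turns with slight drag (about 0.06 N m, so 1 to 2 N at the handle), does not spring back and stays where it is left. Once the clamp is home it holds the dial firmly
- handle_top (a point): top centre of the turning handle, 84 mm above the bench. The free length to push against is from 46 to 84 mm above the bench (the blank beside it is 44 mm high)
- index_line (a point): outer end of the index line, the only line on the dial: black, 3 mm wide and 17 mm long, radial, running over the dial's rim, 90 degrees counter-clockwise from the handle seen from above. The point is 60.5 mm from the axis, 20 mm above the bench, where the line meets the scale ring
- zero_line (a point): inner end of the zero line on the scale ring: black, 3 mm wide, radial, the longest line of the ring and the only one with a diamond (about 10 mm across) at its outer end; the others are 1.5 mm wide and shorter, every 10 degrees. The point is 60.5 mm from the axis, 20 mm above the bench. The ring is fixed but set to another angle each time
- clamp_lever (a joint): angle of the clamp lever (rad): 0 is open, 1.05 is fully home against its stop; it grows clockwise seen from above, which takes the lever's knob away from the dial. Starts between 0 and 0.1. Stiff hinge (about 0.12 N m, 2 N at the knob, 3 to 4 N near the end where the shoe bites on the dial's rim); it stays where it is left
- lever_knob (a point): top centre of the clamp lever's knob: an upright round wooden grip, 14 mm thick, 58 mm from the lever's pivot, standing from 36 to 66 mm above the bench; the flat lever bar under it lies 28 to 35 mm above the bench
- lever_pivot (a point): point on the vertical pivot axis of the clamp lever, at the height of the knob's top (66 mm above the bench), 104 mm from the dial's axis; the hub below it is 27 mm across and 40 mm high. The clamp shoe's guide stands between hub and dial, 32 mm high
- carved_branch: rough thick branch, fixed, that leans over the bench from the block in its middle up to the back right (horizontal heading about 2.11 rad from the x axis, or the opposite). Its middle line passes at least 0.11 m from the dial's axis, 0.25 to 0.5 m above the bench: keep wrist and gripper clear, best with the gripper's long side parallel to it. Origin below it, 68 mm above the bench
- blank: loose wooden blank, a disc 57 mm across and 18 mm thick, lying centred on the dial between the three pins and turning with it; origin under its middle, 26 mm above the bench
- pen_handpiece: slim blue pen-shaped handpiece lying down near the front edge, 190 mm long, 23 mm thick; origin under its middle
- carving_chisel: carving chisel with a turned wooden handle lying to the right of the dividing table, 212 mm long; origin under its middle
- pumice_tin: small round tin with red sides standing behind the dividing table, 52 mm across, 42 mm high; origin under its middle
- wax: low round tin with green sides standing at the back, 68 mm across, 30 mm high; origin under its middle
- burr_cone: small steel burr lying behind and to the right, 47 mm long; origin under its middle

How it is judged:
By the outcome, as a careful person would: the job done as asked, in the order asked, and still so for the second after the job is handed in, with the robot touching nothing.
It also fails if it takes over 58 s, if anything falls off the work surface, if the arm or the gripper's body presses on something with over 40 N, if the wrist force passes 120 N, or if a joint passes its speed limit or range.

### The arm

A 6-joint arm with a two-finger parallel gripper is mounted at the origin on a cart in front of the work surface, level with it; the furniture and walls round the work are solid. World frame = base frame: x ahead of the robot, y to its left, z up, the work surface at z = 0. Lengths are in m, angles in rad, forces in N, time in s.
With the tool pointing down it reaches from about 0.375 to 0.975 m from the base axis. Payload 3.8 kg.
Tool frame: the origin (TCP) lies between the finger pads; the fingertips stand 17 mm ahead of it and the grasp point (between the pads) lies 2 mm behind it; y points along the fingers, z is the direction in which the jaws open and shut, and the axes are right-handed (so a half turn about y gives the same grasp; the last joint's range is limited). The gripper opens to 85 mm and grips with 20 to 120 N. Pads are 22 mm wide; open, the fingers measure 114 mm over their backs; the gripper's body (76 mm by 85 mm) begins 54 mm behind the grasp point. The pads swing forward as they close: fully open they stand 13 mm farther back than shut.
Start: joints at [-1.226, 0.264, 1.604, -0, 1.274, -0.037], TCP at [0.251, -0.626, 0.248] pointing down, gripper open.
Joint ranges: [-2.63, 2.63], [-0.94, 2.18], [0.31, 2.57], [-1.31, 4.45], [0, 2.66], [-2.55, 2.55]. Speed limits (rad/s): [2.57, 2.57, 3.14, 3.14, 3.14, 3.14].

### API

Orientations are given as a rotation vector (axis times angle).
In Python, from workcell import bot, eyes, nets gives the robot as it stands. The module is installed in compiled form; this text tells all that it offers.
- The arm moves only by the tool jog_arm, never from a script. Its arguments are lists of equal length, an entry for each row: "turn": the turn, a rotation vector about the tool's x, y, z in rad, a list of three; "slide": the shift along the tool's x, y, z in mm, a list of three; "grip": the opening in per cent of the stroke, from 0 (shut) to 100 (fully open). A call has 1 to 5 rows; each row shifts and turns the commanded pose from where the row before left it, along the tool's axes as they then stand; what a row does not reach is not made up. A row lasts 1/10 s, in which the tool goes at most 50 mm and 8.59 degrees, less where a joint would pass 70% of its speed; a pose out of reach is approached as far as the arm can. A call with a gripper value outside its range is refused whole. The fingers move at their own pace and stop on an object; "newtons" is the grip in N (left out, the last holds). Time passes only in rows, so rows that do not move let the fingers close. It gives the time, the measured TCP pose, the force and the opening at its end, in the units of the state.
- bot.read_state(): the state, without advancing time (a new reading comes with each control period).
- eyes.read_camera(name): name is "scene" or "top" or "wrist"; returns a dict with "img" (384x512x3 uint8, red, green, blue), "depth" (384x512 float32, m along the optical axis (not along the pixel's ray), 0 where there is no reading), "intrinsics" (3x3 intrinsics, pixels), "position" and "rotation" of the camera in the world. Camera axes: x right, y down, z forward; pixel columns grow to the right and rows downward; lengths in m; the calibration is good to about 2 mm. A picture is of the moment at which its call begins.
- bot.finish_job(): hands the job in, once; it reports no verdict.
Trained networks look in a picture, given as the dict that the camera call returned (one of the last four; its "shot" number tells which), for a name from the list of things; names that differ only in an ending like _2 or _b are one class to them, and where a whole thing is asked for, a point or a joint stands for the part that bears it (a point fixed in the world has none). Each returns a list of dicts, best first, with "conf" (0 to 1); they miss things now and then, are a little off and sometimes report something else, mostly with a low value. They report only what shows in the picture. A call takes as long as a camera call.
- nets.search_frame(thing, picture): "xyz" ([x, y, z] in m, in the coordinates of the camera as it stood for that picture, good to about 4 mm: the middle of the surface that is visible of it).
The state is a dict: "time": time; "q": joint angles; "joint_vel": joint speeds; "joint_torque": joint torques, N m; "tool_pos": TCP position; "tcp_rot": TCP orientation; "wrist_force": force on the tool from outside, world axes, zero at the start; "torque": the same for the moment, N m; "width": opening from 0.0 (shut) to 1.0 (fully open).
Only numpy, scipy, OpenCV 4.12 (cv2) and the standard library are available. Lean on these libraries where they do the work, as an engineer would, in place of code of your own. Each camera call takes 0.05 s, during which the arm holds its last target.

## Working session

There is one attempt and no reset: what is moved stays moved. The work goes in short steps, Python scripts to look and compute and a tool call to move; the robot and the scene stay as the last step left them, time stands still between calls to the robot, and variables do not carry over. Pictures are saved under pics/ and viewed, and the job is handed in when it is done.

Besides the shell and the picture viewer there is one more tool, called as name(argument=value, ...) on one line, values as JSON. jog_arm: Moves the arm, as the interface text tells. Its arguments: {"type":"object","properties":{"turn":{"type":"array"},"slide":{"type":"array"},"grip":{"type":"array"},"newtons":{"type":"number"}},"required":["turn","slide","grip"]}

```bash
mkdir -p pics; cat > h.py <<'E'
import numpy as np, cv2
from workcell import bot, eyes, nets
def save(p,n): cv2.imwrite('pics/'+n,p['img'][:,:,::-1])
def tow(p,c): return np.array(p['rotation'])@np.array(c)+np.array(p['position'])
def px(p,w):
    c=np.array(p['rotation']).T@(np.array(w)-np.array(p['position'])); k=np.array(p['intrinsics'])@c; return k[:2]/k[2]
def pix2plane(p,u,v,z):
    d=np.array(p['rotation'])@np.linalg.inv(np.array(p['intrinsics']))@np.array([u,v,1.]); o=np.array(p['position'])
    return o+d*(z-o[2])/d[2]
E
python3 - <<'E'
from h import *
print({k:np.round(v,3) for k,v in bot.read_state().items()})
for n in ['top','scene']:
    p=eyes.read_camera(n); save(p,n+'0.png'); print(n,np.round(p['position'],3),np.round(p['rotation'],3).tolist(),np.round(p['intrinsics'],1).tolist())
    for t in ['dial_axis','handle_top','index_line','zero_line','lever_knob','lever_pivot','dial','blank','carved_branch']:
        r=nets.search_frame(t,p)
        for d in r[:2]: w=tow(p,d['xyz']); print(t,round(d['conf'],2),np.round(w,4),np.round(px(p,w)))
E
```

```text
{'time': np.float64(0.0), 'q': array([-1.226,  0.265,  1.605,  0.   ,  1.274, -0.037]), 'joint_vel': array([-0.002,  0.002,  0.   , -0.001, -0.   ,  0.   ]), 'joint_torque': array([-2.0000e-03, -5.1511e+01, -3.6731e+01, -0.0000e+00,  1.3000e-02,
       -0.0000e+00]), 'tool_pos': array([ 0.251, -0.626,  0.247]), 'tcp_rot': array([-0.389,  2.015, -2.01 ]), 'wrist_force': array([-0.203, -0.509, -0.847]), 'torque': array([-0.042, -0.001, -0.062]), 'width': np.float64(0.999)}
top [ 0.373 -0.342  1.137] [-2.14, 2.167, -0.145] [[437.3, 0.0, 251.6], [0.0, 437.3, 193.5], [0.0, 0.0, 1.0]]Traceback (most recent call last):
  File "<stdin>", line 7, in <module>
  File "h.py", line 6, in px
    c=np.array(p['rotation']).T@(np.array(w)-np.array(p['position'])); k=np.array(p['intrinsics'])@c; return k[:2]/k[2]
                                                                         ~~~~~~~~~~~~~~~~~~~~~~~~~^~
ValueError: matmul: Input operand 1 does not have enough dimensions (has 0, gufunc core with signature (n?,k),(k,m?)->(n?,m?) requires 1)
```

Camera rotation is a rotation vector.

```bash
sed -i "s/np.array(p\['rotation'\])/R(p)/g" h.py; cat >> h.py <<'E'
def R(p): return cv2.Rodrigues(np.array(p['rotation'],float))[0]
E
python3 - <<'E'
from h import *
for n in ['top','scene']:
    p=eyes.read_camera(n); save(p,n+'0.png'); print(n,np.round(p['position'],3))
    for t in ['dial_axis','handle_top','index_line','zero_line','lever_knob','lever_pivot','dial','blank','carved_branch']:
        r=nets.search_frame(t,p)
        for d in r[:2]: w=tow(p,d['xyz']); print(t,round(d['conf'],2),np.round(w,4),np.round(px(p,w)))
print(bot.read_state()['time'])
E
```

```text
top [ 0.373 -0.342  1.137]
dial_axis 0.65 [ 0.4294 -0.3496  0.0222] [254. 229.]
handle_top 0.72 [ 0.4426 -0.3599  0.0234] [258. 224.]
index_line 0.71 [ 0.4429 -0.3593  0.0244] [258. 224.]
zero_line 0.98 [ 0.4432 -0.3643  0.0271] [260. 224.]
zero_line 0.54 [ 0.4698 -0.5514  0.0179] [332. 213.]
lever_knob 0.72 [ 0.3678 -0.2968  0.0332] [233. 254.]
lever_pivot 0.68 [ 0.3657 -0.2951  0.0352] [232. 255.]
lever_pivot 0.45 [ 0.445  -0.3601  0.0425] [258. 223.]
dial 0.85 [ 0.4436 -0.3628  0.0257] [259. 224.]
carved_branch 0.75 [ 0.3693 -0.2978  0.0342] [233. 253.]
scene [ 0.062 -0.947  0.675]
dial_axis 0.85 [ 0.4255 -0.3848  0.0145] [240. 238.]
dial_axis 0.18 [ 0.4859 -0.386   0.0257] [261. 224.]
handle_top 0.64 [ 0.4866 -0.3868  0.0282] [262. 223.]
index_line 0.58 [ 0.5756 -0.4817  0.0047] [316. 237.]
zero_line 0.7 [ 0.4162 -0.3894  0.0216] [238. 238.]
lever_knob 0.26 [ 0.6043 -0.4037  0.0422] [304. 203.]
dial 0.61 [ 0.4875 -0.3831  0.026 ] [261. 223.]
1.1
```

View pics/top0.png

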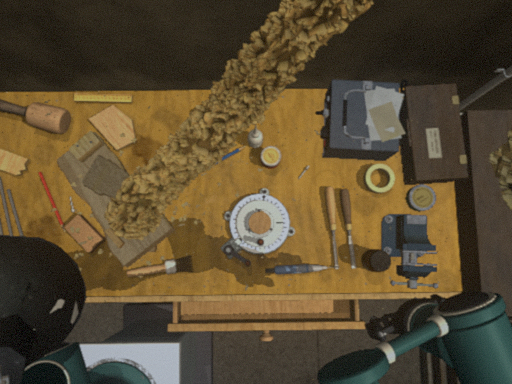

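View pics/scene0.png

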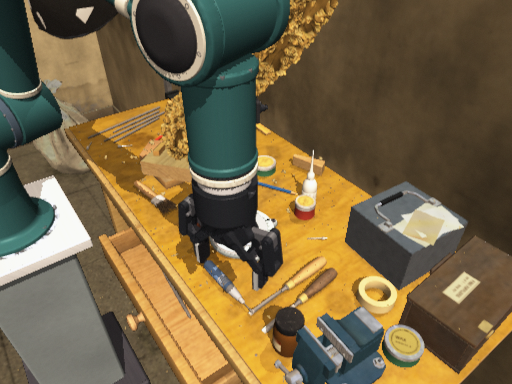

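The top view shows the dial near pixel (259,223) and the clamp lever near (235,253). In the scene view, the arm blocks the dial. I'll zoom into the top picture.

```bash
python3 - <<'E'
import cv2
im=cv2.imread('pics/top0.png')[180:280,205:310]
cv2.imwrite('pics/top0z.png',cv2.resize(im,None,fx=5.7,fy=5.7,interpolation=cv2.INTER_CUBIC))
E
```

```text
(no output)
```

View pics/top0z.png

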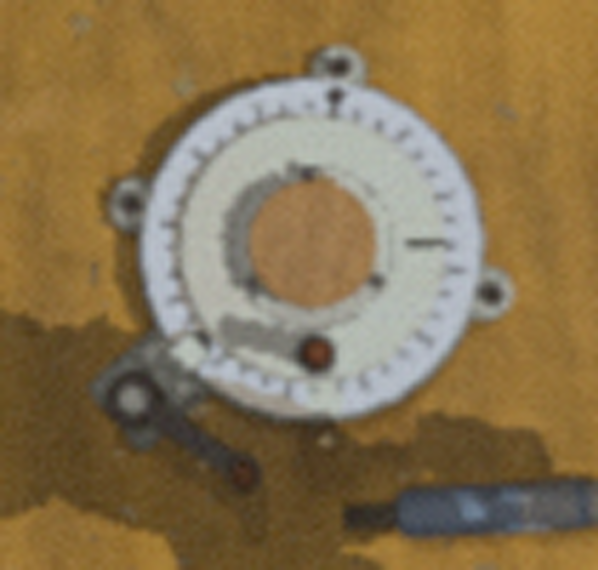

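The zoom is clear. The zero diamond is at crop (335,98), the index line runs (405,243)–(445,243), and the handle top is at (317,352). The lever knob is at (243,472) and the pivot at (133,398). I'll turn these into world positions.

```bash
python3 - <<'E'
from h import *
p=eyes.read_camera('top')
f=lambda u,v,z: pix2plane(p,205+(u+.5)/5.7-.5,180+(v+.5)/5.7-.5,z)[:2]
c=f(313,248,.02);print('c',c)
bl=f(312,242,.044);print('blank',bl)
for n,u,v,z in [('zero diamond',335,98,.02),('zero in',333,110,.02),('idx out',445,243,.026),('idx in',405,243,.026),('handle',317,352,.084),('knob',243,472,.066),('pivot',133,398,.040)]:
    w=f(u,v,z); d=w-c; print(n,w.round(4),'r',np.linalg.norm(d).round(4),'ang',np.degrees(np.arctan2(d[1],d[0])).round(1))
print('knob r',np.linalg.norm(f(243,472,.066)-f(133,398,.04)))
dp=p['depth']
print(R(p).round(3))
# branch points
K=np.array(p['intrinsics']); vs,us=np.nonzero(dp>0); z=dp[vs,us]
P=(R(p)@(np.linalg.inv(K)@np.stack([us,vs,np.ones(len(us))])*z)).T+np.array(p['position'])
m=(P[:,2]>.1)&(P[:,1]>-.4)&(P[:,0]>.33)&(P[:,1]<.1)
for lo in np.arange(.1,.8,.1):
    q=P[m&(P[:,2]>lo)&(P[:,2]<lo+.1)]
    if len(q): print(lo.round(1),len(q),q.min(0).round(3),q.max(0).round(3), 'mindist dial',np.linalg.norm(q[:,:2]-c,axis=1).min().round(3))
E
```

```text
c [ 0.44513552 -0.3643557 ]
blank [ 0.44621668 -0.36347793]
zero diamond [ 0.5127 -0.3753] r 0.0685 ang -9.2
zero in [ 0.5073 -0.3743] r 0.0629 ang -9.1
idx out [ 0.4462 -0.4231] r 0.0587 ang -88.9
idx in [ 0.4465 -0.4053] r 0.0409 ang -88.1
handle [ 0.3973 -0.3641] r 0.0478 ang 179.7
knob [ 0.3475 -0.3323] r 0.1028 ang 161.8
pivot [ 0.3794 -0.2844] r 0.1035 ang 129.4
knob r 0.05751940940361393
[[-0.013 -0.991  0.132]
 [-1.     0.012 -0.003]
 [ 0.001 -0.132 -0.991]]
0.1 3832 [ 0.405 -0.358  0.1  ] [0.843 0.1   0.2  ] mindist dial 0.217
0.2 7394 [ 0.418 -0.374  0.2  ] [0.843 0.1   0.3  ] mindist dial 0.135
0.3 8874 [ 0.484 -0.4    0.3  ] [0.843 0.1   0.4  ] mindist dial 0.122
0.4 3702 [ 0.33 -0.39  0.4 ] [ 0.658 -0.027  0.5  ] mindist dial 0.125
0.5 6474 [ 0.33 -0.4   0.5 ] [0.694 0.009 0.6  ] mindist dial 0.15
0.6 1044 [ 0.627 -0.4    0.6  ] [ 0.68  -0.365  0.659] mindist dial 0.184
```

```bash
cat >> h.py <<'E'
C=np.array([.4455,-.3641])
def st():
    s=bot.read_state(); T=cv2.Rodrigues(np.array(s['tcp_rot'],float))[0]
    print('t',round(float(s['time']),2),'tcp',np.round(s['tool_pos'],4),'F',np.round(s['wrist_force'],1),'w',round(float(s['width']),3),'q',np.round(s['q'],2))
    print('x',T[:,0].round(3),'y',T[:,1].round(3),'z',T[:,2].round(3)); return s,T
def togo(T,s,tgt): print('slide mm', (T.T@(np.array(tgt)-np.array(s['tool_pos']))*1000).round(1))
E
python3 - <<'E'
from h import *
s,T=st()
p=eyes.read_camera('wrist'); save(p,'w0.png'); print(np.round(p['position'],3)); print((T.T@R(p)).round(2), (T.T@(np.array(p['position'])-s['tool_pos'])).round(3))
E
```

```text
t 1.15 tcp [ 0.2515 -0.6264  0.2483] F [ 0.   0.5 -0. ] w 1.003 q [-1.23  0.26  1.6  -0.    1.27 -0.04]
x [-0.928 -0.373  0.   ] y [-0. -0. -1.] z [ 0.373 -0.928 -0.   ]
[ 0.317 -0.601  0.374]
[[-0.    0.96  0.28]
 [ 0.   -0.28  0.96]
 [ 1.    0.   -0.  ]] [-0.07  -0.125  0.001]
```

View pics/w0.png

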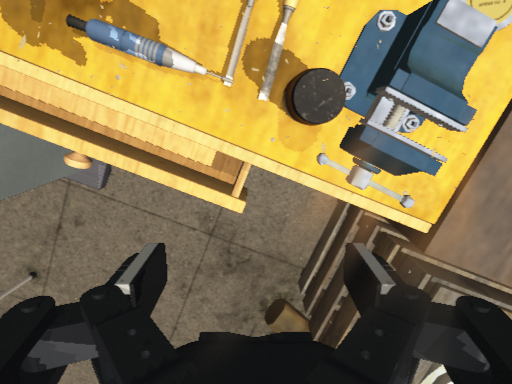

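```bash
python3 - <<'E'
from h import *
p=eyes.read_camera('top'); s,T=st()
dp=p['depth'];K=np.array(p['intrinsics']); vs,us=np.nonzero(dp>0); z=dp[vs,us]
P=(R(p)@(np.linalg.inv(K)@np.stack([us,vs,np.ones(len(us))])*z)).T+np.array(p['position'])
for pt in [(.397,-.346),(.397,-.276),(.42,-.415),(.36,-.34),(.40,-.33)]:
    o=[]
    for lo,hi in [(.09,.2),(.2,.3),(.3,.4),(.4,.5),(.5,.6)]:
        m=(P[:,2]>lo)&(P[:,2]<hi)&(P[:,0]>.4)&(us<340)
        q=P[m]; d=np.linalg.norm(q[:,:2]-pt,axis=1); i=d.argmin(); o.append((d[i].round(3),q[i].round(2).tolist()))
    print(pt,o)
# rotation needed so x -> (0,-1)
togo(T,s,(.3972,-.335,.16))
E
```

```text
t 1.25 tcp [ 0.2515 -0.6264  0.2483] F [0.3 0.3 0. ] w 1.003 q [-1.23  0.26  1.6  -0.    1.27 -0.04]
x [-0.928 -0.373  0.   ] y [-0.  0. -1.] z [ 0.373 -0.928 -0.   ]
(0.397, -0.346) [(np.float64(0.206), [0.45, -0.15, 0.19]), (np.float64(0.16), [0.53, -0.26, 0.3]), (np.float64(0.153), [0.53, -0.28, 0.36]), (np.float64(0.163), [0.55, -0.3, 0.4]), (np.float64(0.196), [0.59, -0.34, 0.5])]
(0.397, -0.276) [(np.float64(0.14), [0.45, -0.15, 0.19]), (np.float64(0.12), [0.48, -0.19, 0.26]), (np.float64(0.126), [0.49, -0.19, 0.3]), (np.float64(0.157), [0.55, -0.28, 0.4]), (np.float64(0.202), [0.6, -0.31, 0.5])]
(0.42, -0.415) [(np.float64(0.229), [0.62, -0.53, 0.11]), (np.float64(0.19), [0.54, -0.27, 0.3]), (np.float64(0.172), [0.55, -0.3, 0.38]), (np.float64(0.169), [0.58, -0.36, 0.44]), (np.float64(0.181), [0.6, -0.37, 0.51])]
(0.36, -0.34) [(np.float64(0.213), [0.44, -0.14, 0.19]), (np.float64(0.189), [0.53, -0.26, 0.3]), (np.float64(0.185), [0.53, -0.28, 0.36]), (np.float64(0.197), [0.55, -0.3, 0.4]), (np.float64(0.233), [0.59, -0.34, 0.5])]
(0.4, -0.33) [(np.float64(0.19), [0.45, -0.15, 0.19]), (np.float64(0.149), [0.53, -0.26, 0.3]), (np.float64(0.144), [0.53, -0.28, 0.36]), (np.float64(0.156), [0.55, -0.3, 0.4]), (np.float64(0.193), [0.59, -0.34, 0.51])]
slide mm [-243.8   88.3 -216.1]
```

jog_arm(turn=[[0,0,0],[0,0,0],[0,0,0],[0,0,0],[0,0,0]], slide=[[-30,6,-27],[-30,6,-27],[-30,6,-27],[-30,6,-27],[-30,6,-27]], grip=[0,0,0,0,0], newtons=20)

```text
time: 1.75
tool_pos: [0.3409, -0.4438, 0.2182]
tcp_rot: [-0.388, 2.012, -2.013]
wrist_force: [-0.2, -0.2, 0.2]
width: 0.143
```

jog_arm(turn=[[0,0,0],[0,0,0],[0,0,0],[0,-0.14,0],[0,-0.14,0]], slide=[[-30,6,-27],[-30,6,-27],[-30,6,-27],[0,0,0],[0,0,0]], grip=[0,0,0,0,0])

```text
time: 2.25
tool_pos: [0.3943, -0.335, 0.2002]
tcp_rot: [-0.639, 1.835, -1.835]
wrist_force: [0.1, 0.3, 0.7]
width: -0.001
```

jog_arm(turn=[[0,-0.14,0],[0,-0.14,0],[0,-0.14,0],[0,-0.14,0],[0,-0.14,0]], slide=[[0,0,0],[0,0,0],[0,0,0],[0,0,0],[0,0,0]], grip=[0,0,0,0,0])

```text
time: 2.75
tool_pos: [0.3938, -0.3365, 0.2005]
tcp_rot: [-1.106, 1.357, -1.358]
wrist_force: [-0.2, 0.6, 0.1]
width: -0.001
```

jog_arm(turn=[[0,-0.14,0],[0,-0.14,0],[0,0,0]], slide=[[0,0,0],[0,0,0],[0,0,0]], grip=[0,0,0])

```text
time: 3.05
tool_pos: [0.3938, -0.3366, 0.2004]
tcp_rot: [-1.242, 1.156, -1.157]
wrist_force: [-0.3, -0.0, -0.5]
width: 0.002
```

```bash
python3 - <<'E'
from h import *
s,T=st()
togo(T,s,(.3972,-.335,.075))
p=eyes.read_camera('wrist'); save(p,'w1.png')
for n,w in [('axis',(*C,.026)),('handle',(.3973,-.3641,.084)),('knob',(.3475,-.3323,.066)),('tip',s['tool_pos']+T[:,1]*.017)]: print(n,px(p,w).round())
p=eyes.read_camera('top'); save(p,'top1.png')
p=eyes.read_camera('scene'); save(p,'s1.png')
E
```

```text
t 3.05 tcp [ 0.3938 -0.3366  0.2004] F [-0.3 -0.  -0.5] w 0.002 q [-0.76  0.    1.99  0.    1.15 -0.83]
x [ 0.071 -0.997  0.   ] y [ 0. -0. -1.] z [0.997 0.071 0.   ]
slide mm [ -1.3 125.4   3.5]
axis [302. 206.]
handle [257. 224.]
knob [204. 179.]
tip [256. 245.]
```

View pics/w1.png

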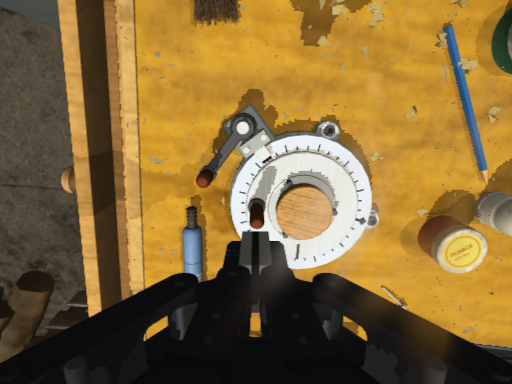

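View pics/s1.png

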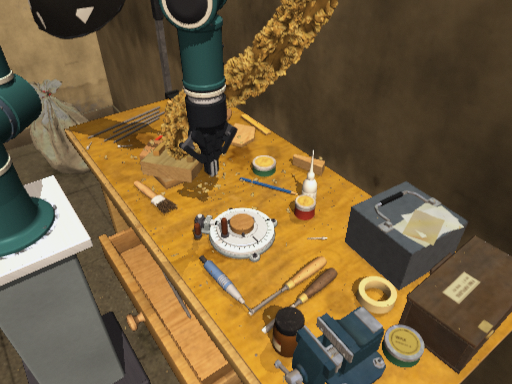

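View pics/top1.png

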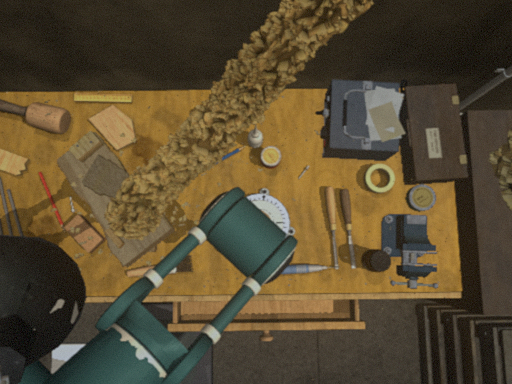

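The knob and handle project onto their pixels in the wrist view, at (204,179) and (257,220). The index is at (297,250) and the finger is clear on the handle's +y side. I'll lower beside the handle.

jog_arm(turn=[[0,0,0],[0,0,0],[0,0,0],[0,0,0],[0,0,0]], slide=[[0,35,3],[0,35,0],[0,35,0],[0,22,0],[0,0,0]], grip=[0,0,0,0,0])

```text
time: 3.7
tool_pos: [0.3942, -0.3339, 0.0696]
tcp_rot: [-1.241, 1.165, -1.151]
wrist_force: [-1.2, 0.9, -0.2]
width: 0.001
```

jog_arm(turn=[[0,0,0],[0,0,0],[0,0,0],[0,0,0]], slide=[[3,0,0],[3,0,0],[3,0,0],[2,0,0]], grip=[0,0,0,0])

```text
time: 4.1
tool_pos: [0.3985, -0.3484, 0.0749]
tcp_rot: [-1.242, 1.155, -1.16]
wrist_force: [0.2, 1.3, 0.2]
width: -0.0
```

jog_arm(turn=[[0,-0.08,0],[0,-0.08,0],[0,-0.08,0],[0,-0.08,0],[0,-0.08,0]], slide=[[3.7,0,-1.4],[3.7,0,-1.4],[3.7,0,-1.4],[3.7,0,-1.4],[3.7,0,-1.4]], grip=[0,0,0,0,0])

```text
time: 4.6
tool_pos: [0.3948, -0.3668, 0.074]
tcp_rot: [-1.397, 0.854, -0.853]
wrist_force: [-1.4, 1.6, 1.3]
width: -0.001
```

```bash
python3 - <<'E'
from h import *
s,T=st(); d=np.array([*C,0])-s['tool_pos']; print('C in tool',(T.T@d*1000).round(1))
p=eyes.read_camera('wrist'); save(p,'w2.png')
E
```

```text
t 4.6 tcp [ 0.3948 -0.3668  0.074 ] F [-1.4  1.6  1.3] w -0.001 q [-0.8   0.18  2.05  0.    0.91 -1.27]
x [ 0.456 -0.89  -0.   ] y [-0.  0. -1.] z [0.89  0.456 0.   ]
C in tool [20.7 74.  46.4]
```

View pics/w2.png

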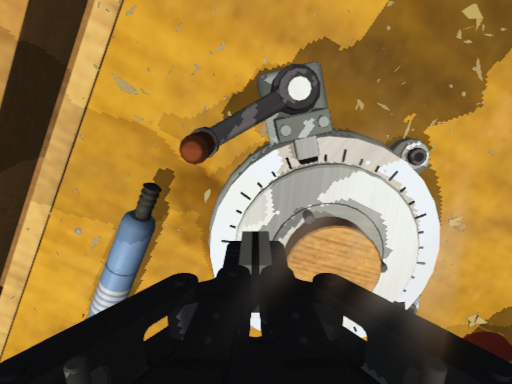

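The wrist view shows the finger at about (255,245) behind the handle, and the lever still open. I'll continue round the arc.

jog_arm(turn=[[0,-0.08,0],[0,-0.08,0],[0,-0.08,0],[0,-0.08,0],[0,-0.08,0]], slide=[[3.8,0,-1.5],[3.8,0,-1.5],[3.8,0,-1.5],[3.8,0,-1.5],[3.8,0,-1.5]], grip=[0,0,0,0,0])

```text
time: 5.15
tool_pos: [0.3997, -0.3865, 0.0738]
tcp_rot: [-1.501, 0.547, -0.546]
wrist_force: [-2.0, 0.6, 1.1]
width: 0.001
```

jog_arm(turn=[[0,-0.08,0],[0,-0.08,0],[0,-0.08,0],[0,-0.08,0],[0,-0.08,0]], slide=[[3.8,0,-1.5],[3.8,0,-1.5],[3.8,0,-1.5],[3.8,0,-1.5],[3.8,0,-1.5]], grip=[0,0,0,0,0])

```text
time: 5.65
tool_pos: [0.412, -0.4029, 0.0738]
tcp_rot: [-1.559, 0.235, -0.234]
wrist_force: [-2.1, -1.0, 0.9]
width: -0.003
```

```bash
python3 - <<'E'
from h import *
s,T=st(); d=np.array([*C,0])-s['tool_pos']; print('C in tool',(T.T@d*1000).round(1), 'polar',np.degrees(np.arctan2(-d[1],-d[0])))
p=eyes.read_camera('scene'); save(p,'s3.png')
u,v=px(p,(*C,.03)).astype(int); print(u,v)
cv2.imwrite('pics/s3z.png',cv2.resize(p['img'][v-45:v+45,u-60:u+60,::-1],None,fx=6,fy=6,interpolation=cv2.INTER_CUBIC))
p=eyes.read_camera('top'); save(p,'t3.png')
cv2.imwrite('pics/t3z.png',cv2.resize(p['img'][180:280,205:310,::-1],None,fx=5.7,fy=5.7,interpolation=cv2.INTER_CUBIC))
E
```

```text
t 5.65 tcp [ 0.412  -0.4029  0.0738] F [-2.1 -1.   0.9] w -0.003 q [-0.82  0.25  1.97 -0.    0.92 -2.09]
x [ 0.956 -0.294 -0.001] y [-0.001 -0.    -1.   ] z [ 0.294  0.956 -0.001]
C in tool [20.6 73.8 47. ] polar -130.78221751457346
241 224
```

View pics/s3z.png

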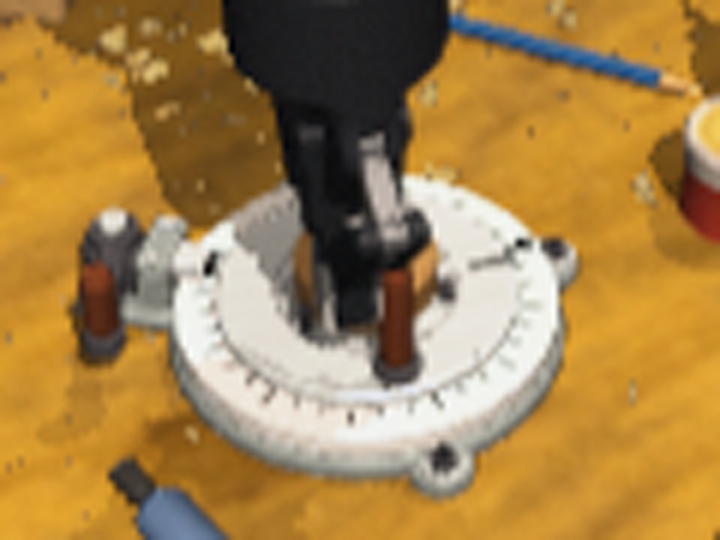

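View pics/t3z.png

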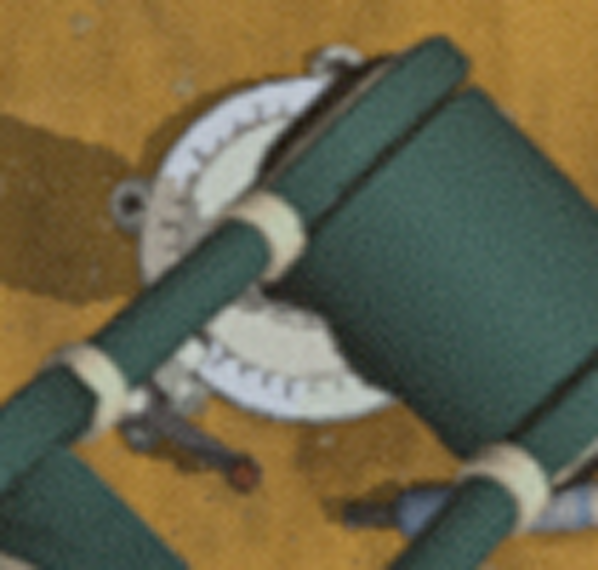

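The scene crop shows the index line near (490,262) approaching the zero diamond at (525,243). I'll overlay predicted angles.

```bash
cat >> h.py <<'E'
def ringimg(p,name,hw=(45,34),f=8,ctr=-9,C=C):
    t=np.radians(ctr); c=px(p,(C[0]+.06*np.cos(t),C[1]+.06*np.sin(t),.022)); u,v=c.astype(int)
    im=cv2.resize(np.ascontiguousarray(p['img'][v-hw[1]:v+hw[1],u-hw[0]:u+hw[0],::-1]),None,fx=f,fy=f,interpolation=cv2.INTER_CUBIC)
    for a in np.arange(ctr-21,ctr+22,6):
        t=np.radians(a)
        for r,z in ((.078,.02),):
            q=(px(p,(C[0]+r*np.cos(t),C[1]+r*np.sin(t),z))-[u-hw[0],v-hw[1]]+.5)*f
            cv2.circle(im,tuple(int(k) for k in q),3,(0,0,255),-1); cv2.putText(im,str(int(a)),tuple(int(k) for k in q+[4,0]),0,.4,(0,0,255))
    cv2.imwrite('pics/'+name,im)
def unwrap(p,name,a0=-60,a1=40,C=C,z=.02,za=None):
    # rectified view: columns angle (6px/deg), rows radius 30..80mm (5px/mm); dial part uses z=.026
    A=np.radians(np.arange(a0,a1,1/6)); r=np.arange(.080,.030,-.0002)
    AA,RR=np.meshgrid(A,r); Z=np.where(RR>.060,.02,.026)
    W=np.stack([C[0]+RR*np.cos(AA),C[1]+RR*np.sin(AA),Z],-1).reshape(-1,3)
    c=(W-np.array(p['position']))@R(p); k=c@np.array(p['intrinsics']).T; m=(k[:,:2]/k[:,2:]).reshape(*AA.shape,2).astype(np.float32)
    im=cv2.remap(p['img'][:,:,::-1].copy(),m[...,0],m[...,1],cv2.INTER_CUBIC)
    for a in range(a0,a1,10): cv2.putText(im,str(a),(int((a-a0)*6),12),0,.4,(0,0,255)); cv2.line(im,(int((a-a0)*6),14),(int((a-a0)*6),20),(0,0,255))
    cv2.imwrite('pics/'+name,im)
E
python3 - <<'E'
from h import *
p=eyes.read_camera('scene'); unwrap(p,'s3u.png')
E
```

```text
(no output)
```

View pics/s3u.png

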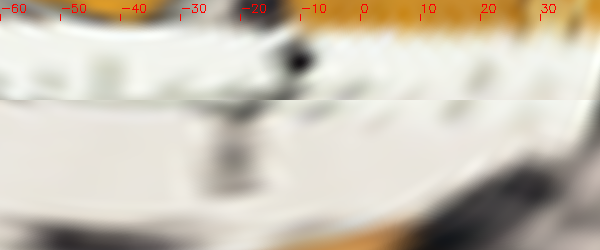

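The rectified view puts the index at about −21.4° and zero at about −10.5°, so roughly 11–12° remain. I'll push about 8° and re-measure.

jog_arm(turn=[[0,-0.05,0],[0,-0.05,0],[0,-0.04,0],[0,0,0]], slide=[[2.4,0,-1.0],[2.4,0,-1.0],[1.9,0,-0.8],[0,0,0]], grip=[0,0,0,0])

```text
time: 6.2
tool_pos: [0.4183, -0.4069, 0.0735]
tcp_rot: [-1.567, 0.127, -0.127]
wrist_force: [0.6, -1.7, 0.2]
width: -0.002
```

```bash
python3 - <<'E'
from h import *
s,T=st(); d=np.array([*C,0])-s['tool_pos']; print('C in tool',(T.T@d*1000).round(1), 'polar',np.degrees(np.arctan2(-d[1],-d[0])))
p=eyes.read_camera('scene'); unwrap(p,'s4u.png',-50,30); ringimg(p,'s4.png')
p=eyes.read_camera('wrist'); save(p,'w4.png')
E
```

```text
t 6.2 tcp [ 0.4183 -0.4069  0.0735] F [ 0.6 -1.7  0.2] w -0.002 q [-0.81  0.26  1.96  0.    0.92 -2.22]
x [ 0.987 -0.161  0.   ] y [ 0. -0. -1.] z [ 0.161  0.987 -0.   ]
C in tool [19.9 73.5 46.7] polar -122.42286390033395
```

View pics/s4u.png

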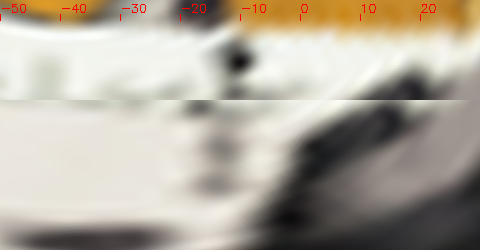

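View pics/s4.png

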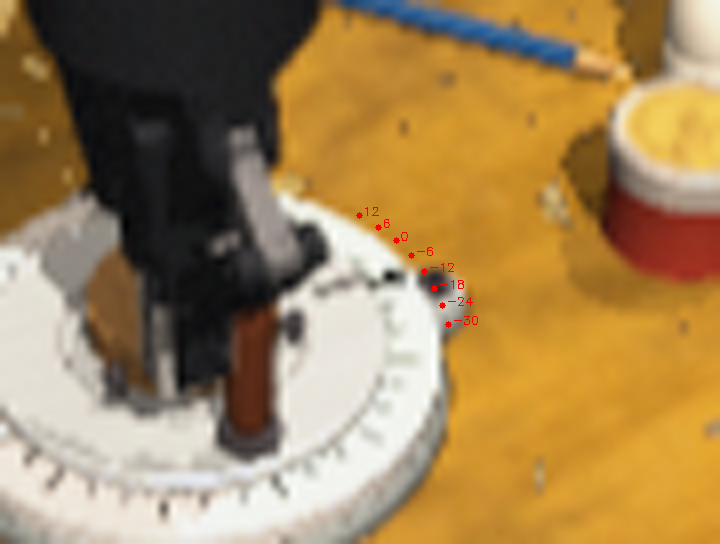

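View pics/w4.png

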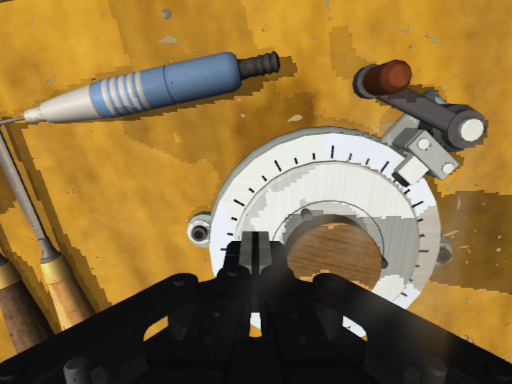

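About 3–4° remain by the scene view. I'll lift off, turn the wrist so its camera looks straight down on the dial, and measure properly.

jog_arm(turn=[[0,0,0],[0,0,0],[0,0,0],[0,0,0],[0,0,0]], slide=[[-4,0,0],[-3,0,0],[0,-40,0],[0,-45,0],[0,-45,0]], grip=[0,0,0,0,0])

```text
time: 6.8
tool_pos: [0.4105, -0.4051, 0.204]
tcp_rot: [-1.566, 0.127, -0.125]
wrist_force: [0.9, -0.7, 0.2]
width: -0.006
```

jog_arm(turn=[[0,0.14,0],[0,0.14,0],[0,0.14,0],[0,0.14,0],[0,0.14,0]], slide=[[0,0,0],[0,0,0],[0,0,0],[0,0,0],[0,0,0]], grip=[0,0,0,0,0])

```text
time: 7.3
tool_pos: [0.4109, -0.4056, 0.2032]
tcp_rot: [-1.463, 0.677, -0.676]
wrist_force: [-0.4, 0.4, 0.3]
width: 0.0
```

jog_arm(turn=[[0,0.14,0],[0,0.14,0],[0,0.14,0],[0,0.14,0],[0,0,0]], slide=[[0,0,0],[0,0,0],[0,0,0],[0,0,0],[25,0,10]], grip=[0,0,0,0,0])

```text
time: 7.8
tool_pos: [0.4235, -0.4269, 0.2028]
tcp_rot: [-1.275, 1.102, -1.097]
wrist_force: [-0.3, -0.1, 0.5]
width: -0.001
```

jog_arm(turn=[[0,0,0],[0,0,0]], slide=[[23,0,10],[0,0,0]], grip=[0,0])

```text
time: 8.0
tool_pos: [0.4392, -0.4523, 0.2034]
tcp_rot: [-1.277, 1.097, -1.1]
wrist_force: [1.3, 0.8, -0.5]
width: -0.002
```

```bash
python3 - <<'E'
from h import *
s,T=st()
p=eyes.read_camera('wrist'); save(p,'w5.png'); unwrap(p,'w5u.png',-50,30)
print(px(p,(*C,.02)))
E
```

```text
t 8.0 tcp [ 0.4392 -0.4523  0.2034] F [ 1.3  0.8 -0.5] w -0.002 q [-0.84  0.21  1.75 -0.    1.18 -0.99]
x [ 0.149 -0.989  0.002] y [ 0.001 -0.002 -1.   ] z [0.989 0.149 0.001]
[275.15456459  88.44865839]
```

View pics/w5.png

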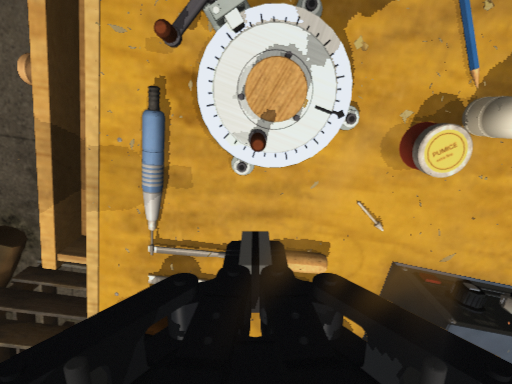

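View pics/w5u.png

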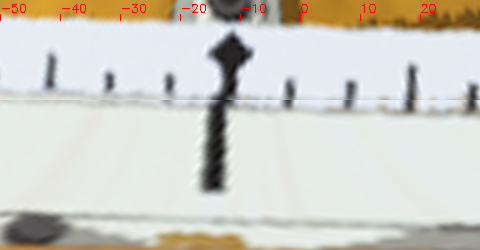

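The whole dial shows, with the index just short of the zero line at about (340,113). I'll fit the centre and measure both angles.

```bash
cat >> h.py <<'E'
def unproj(p,uv,z):
    uv=np.asarray(uv,float); d=np.c_[uv,np.ones(len(uv))]@np.linalg.inv(np.array(p['intrinsics'])).T@R(p).T; o=np.array(p['position'])
    return (o+d*((z-o[2])/d[:,2])[:,None])[:,:2]
def measure(p,a0=-30,a1=5,C0=C,verbose=1):
    from scipy.optimize import least_squares
    im=cv2.GaussianBlur(p['img'],(3,3),0).astype(float); sat=im.max(2)-im.min(2)
    # ring outer edge: along radial rays saturation jumps (white->grey rim/bench) ; use dial centre from edges
    c=np.array(C0,float)
    g=p['img'].astype(float).mean(2)
    def samp(W,z):
        k=(np.c_[W,np.full(len(W),z)]-np.array(p['position']))@R(p)@np.array(p['intrinsics']).T; m=(k[:,:2]/k[:,2:]).astype(np.float32)
        return cv2.remap(g.astype(np.float32),m[:,0].reshape(-1,1),m[:,1].reshape(-1,1),cv2.INTER_LINEAR).ravel(), m
    # outer rim of casting silhouettes: use hull of the bright ring mask
    mask=((im.min(2)>165)&(sat<60)).astype(np.uint8)
    u,v=px(p,(*C0,.02)); lab=cv2.connectedComponents(mask)[1]
    ys,xs=np.nonzero(mask); W=unproj(p,np.c_[xs,ys],.02); r=np.linalg.norm(W-c,axis=1); W=W[r<.08]
    h=cv2.convexHull((W*1e4).astype(np.float32))[:,0]/1e4
    f=least_squares(lambda q: np.linalg.norm(h-q[:2],axis=1)-q[2],[*c,.076],loss='soft_l1',f_scale=.0005)
    if verbose: print('ring centre',f.x.round(4),'n',len(h))
    out={}
    for cen,lab in ((c,'C'),(f.x[:2],'fit')):
        res=[]
        for r0,r1,z in ((.0445,.058,.026),(.0625,.073,.02)):
            A=np.radians(np.arange(a0,a1,.1)); rs=np.arange(r0,r1,.0005); AA,RR=np.meshgrid(A,rs)
            V,_=samp(np.c_[cen[0]+(RR*np.cos(AA)).ravel(),cen[1]+(RR*np.sin(AA)).ravel()],z); V=V.reshape(AA.shape)
            w=np.clip(np.median(V)*.6-V,0,None)
            # follow line: column near max
            s=w.sum(0); pk=A[s.argmax()]; sel=np.abs(A-pk)<np.radians(4)
            a=(w[:,sel]*A[sel]).sum(1)/np.maximum(w[:,sel].sum(1),1e-6); ok=w[:,sel].sum(1)>.2*w[:,sel].sum(1).max()
            # fit lateral = r*sin
            X=rs[ok]; cf=np.polyfit(X,np.degrees(a[ok]),1); res.append((np.degrees((w[:,sel]*A[sel]).sum()/w[:,sel].sum()),np.polyval(cf,.0605)))
        print(lab,'index mean/at60.5',np.round(res[0],2),'zero',np.round(res[1],2),'remaining(deg): mean',round(res[1][0]-res[0][0],2),'junction',round(res[1][1]-res[0][1],2))
E
python3 - <<'E'
from h import *
p=eyes.read_camera('wrist'); measure(p)
E
```

```text
ring centre [ 0.4448 -0.3665  0.0753] n 62
C index mean/at60.5 [-14.1  -13.59] zero [-11.62 -11.78] remaining(deg): mean 2.49 junction 1.81
fit index mean/at60.5 [-11.25 -11.27] zero [-9.5  -9.48] remaining(deg): mean 1.75 junction 1.78
```

The remaining angle is 1.78° by the fitted centre, both by the mean and at the junction, or about 1.5 mm at the handle. I'll go back and nudge it.

jog_arm(turn=[[0,0,0],[0,0,0],[0,-0.14,0],[0,-0.14,0],[0,-0.14,0]], slide=[[-23,0,-10],[-25,0,-10],[0,0,0],[0,0,0],[0,0,0]], grip=[0,0,0,0,0])

```text
time: 8.6
tool_pos: [0.4104, -0.4045, 0.2033]
tcp_rot: [-1.428, 0.775, -0.774]
wrist_force: [0.5, 0.7, -0.1]
width: -0.0
```

jog_arm(turn=[[0,-0.14,0],[0,-0.14,0],[0,-0.14,0],[0,-0.14,0],[0,-0.14,0]], slide=[[0,0,0],[0,0,0],[0,0,0],[0,0,0],[0,0,0]], grip=[0,0,0,0,0])

```text
time: 9.1
tool_pos: [0.4105, -0.4047, 0.2031]
tcp_rot: [-1.558, 0.231, -0.23]
wrist_force: [-0.7, 0.7, -0.2]
width: 0.0
```

jog_arm(turn=[[0,-0.14,0],[0,0,0],[0,0,0]], slide=[[0,0,0],[-3,0,0],[0,0,0]], grip=[0,0,0])

```text
time: 9.4
tool_pos: [0.4075, -0.4045, 0.2031]
tcp_rot: [-1.566, 0.129, -0.128]
wrist_force: [-0.1, -0.6, 0.3]
width: -0.003
```

```bash
python3 - <<'E'
from h import *
s,T=st(); togo(T,s,(.4183,-.4069,.0735))
E
```

```text
t 9.4 tcp [ 0.4075 -0.4045  0.2031] F [-0.1 -0.6  0.3] w -0.003 q [-0.83  0.11  1.87 -0.    1.16 -2.23]
x [ 0.987 -0.162 -0.001] y [-0.001  0.001 -1.   ] z [0.162 0.987 0.   ]
slide mm [ 11.1 129.6  -0.6]
```

jog_arm(turn=[[0,0,0],[0,0,0],[0,0,0],[0,0,0],[0,0,0]], slide=[[0,45,0],[0,45,0],[0,30,0],[0,10,0],[0,0,0]], grip=[0,0,0,0,0])

```text
time: 9.9
tool_pos: [0.4072, -0.4041, 0.0717]
tcp_rot: [-1.564, 0.129, -0.124]
wrist_force: [-0.9, -0.6, -1.5]
width: 0.007
```

jog_arm(turn=[[0,0,0],[0,0,0],[0,0,0],[0,0,0],[0,0,0]], slide=[[4,0,0],[4,0,0],[2,0,0],[0.7,0,0],[0.8,0,0]], grip=[0,0,0,0,0])

```text
time: 10.4
tool_pos: [0.4201, -0.4076, 0.0741]
tcp_rot: [-1.568, 0.125, -0.126]
wrist_force: [-1.1, -0.8, 0.9]
width: 0.002
```

jog_arm(turn=[[0,0,0],[0,0,0]], slide=[[0,0,0],[0,0,0]], grip=[0,0])

```text
time: 10.6
tool_pos: [0.4198, -0.407, 0.0733]
tcp_rot: [-1.567, 0.125, -0.126]
wrist_force: [-0.0, -0.3, 0.2]
width: -0.001
```

```bash
python3 - <<'E'
from h import *
s,T=st(); togo(T,s,(.4183,-.4069,.0735))
p=eyes.read_camera('scene'); unwrap(p,'s6u.png',-50,30)
E
```

```text
t 10.6 tcp [ 0.4198 -0.407   0.0733] F [-0.  -0.3  0.2] w -0.001 q [-0.81  0.26  1.95  0.    0.92 -2.22]
x [ 0.987 -0.159  0.   ] y [ 0.  0. -1.] z [0.159 0.987 0.   ]
slide mm [-1.5 -0.2 -0.1]
```

View pics/s6u.png

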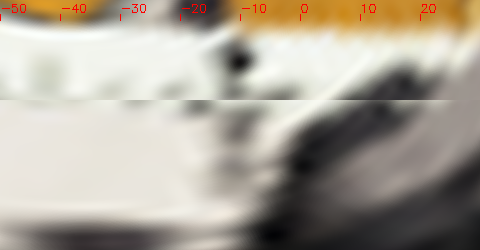

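jog_arm(turn=[[0,0,0],[0,0,0],[0,0,0],[0,0,0],[0,0,0]], slide=[[-4,0,0],[-5,0,0],[0,-40,0],[0,-45,0],[0,-45,0]], grip=[0,0,0,0,0])

```text
time: 11.15
tool_pos: [0.4098, -0.405, 0.2038]
tcp_rot: [-1.566, 0.127, -0.124]
wrist_force: [0.8, -1.6, 0.8]
width: 0.004
```

jog_arm(turn=[[0,0.14,0],[0,0.14,0],[0,0.14,0],[0,0.14,0],[0,0.14,0]], slide=[[0,0,0],[0,0,0],[0,0,0],[0,0,0],[0,0,0]], grip=[0,0,0,0,0])

```text
time: 11.65
tool_pos: [0.4102, -0.4055, 0.2031]
tcp_rot: [-1.463, 0.676, -0.676]
wrist_force: [0.4, -0.6, -0.5]
width: -0.001
```

jog_arm(turn=[[0,0.14,0],[0,0.14,0],[0,0.14,0],[0,0.14,0],[0,0,0]], slide=[[0,0,0],[0,0,0],[0,0,0],[0,0,0],[25,0,10]], grip=[0,0,0,0,0])

```text
time: 12.15
tool_pos: [0.4228, -0.4267, 0.2027]
tcp_rot: [-1.275, 1.102, -1.096]
wrist_force: [0.7, -0.2, -0.6]
width: 0.003
```

jog_arm(turn=[[0,0,0],[0,0,0]], slide=[[23,0,10],[0,0,0]], grip=[0,0])

```text
time: 12.35
tool_pos: [0.4385, -0.4522, 0.2033]
tcp_rot: [-1.277, 1.096, -1.099]
wrist_force: [-0.4, 0.3, 0.1]
width: -0.004
```

```bash
python3 - <<'E'
from h import *
s,T=st()
p=eyes.read_camera('wrist'); save(p,'w6.png'); measure(p); c=np.array([.4448,-.3665]); unwrap(p,'w6u.png',-50,30,C=c)
# lever points by eye candidates: red blobs -> knob
im=p['img'].astype(int); m=((im[:,:,0]>90)&(im[:,:,0]>2.2*im[:,:,1])&(im[:,:,0]>2.5*im[:,:,2])).astype(np.uint8)
n,l,stt,ce=cv2.connectedComponentsWithStats(m)
for i in range(1,n):
    if stt[i,4]>40: print(stt[i],ce[i].round(1),pix2plane(p,*ce[i],.066).round(4))
print('pred knob',px(p,(.3475,-.3323,.066)).round(1),'pivot',px(p,(.3794,-.2844,.04)).round(1))
E
```

```text
t 12.35 tcp [ 0.4385 -0.4522  0.2033] F [-0.4  0.3  0.1] w -0.004 q [-0.84  0.21  1.76 -0.    1.18 -0.99]
x [ 0.15  -0.989  0.002] y [ 0.001 -0.002 -1.   ] z [0.989 0.15  0.001]
ring centre [ 0.4447 -0.3665  0.0753] n 64
C index mean/at60.5 [-11.89 -11.38] zero [-11.64 -11.73] remaining(deg): mean 0.25 junction -0.35
fit index mean/at60.5 [-9.06 -9.07] zero [-9.53 -9.4 ] remaining(deg): mean -0.47 junction -0.32
[401 143  17  26 129] [406.4 157.6] [ 0.5664 -0.4063  0.066 ]
pred knob [163.5  23. ] pivot [215.2 -26.2]
```

View pics/w6u.png

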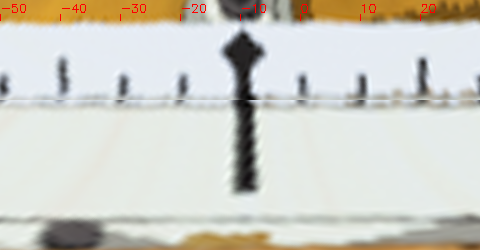

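View pics/w6.png

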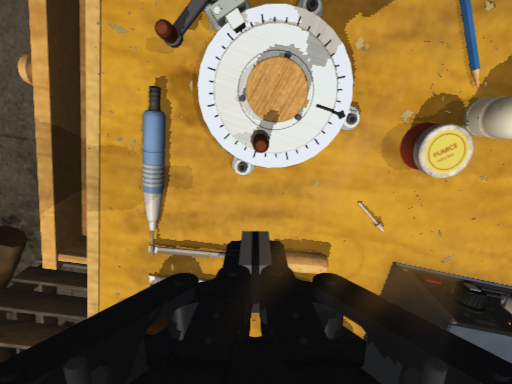

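The index now sits on the zero line, with a measured offset of −0.3° to −0.5°. The knob shows at (163,28), about where predicted. Next is the clamp lever, approached from the dial side.

jog_arm(turn=[[0,0,0],[0,0,0],[0,0,0],[0,-0.14,0],[0,-0.14,0]], slide=[[-37,0,-17],[-37,0,-17],[-38,0,-17],[0,0,0],[0,0,0]], grip=[0,0,0,0,0])

```text
time: 12.9
tool_pos: [0.3687, -0.3447, 0.2027]
tcp_rot: [-1.384, 0.883, -0.88]
wrist_force: [-0.2, -0.2, 0.3]
width: 0.003
```

jog_arm(turn=[[0,-0.14,0],[0,-0.14,0],[0,-0.13,0],[0,-0.13,0],[0,0,0]], slide=[[0,0,0],[0,0,0],[0,0,0],[0,0,0],[0,0,0]], grip=[0,0,0,0,0])

```text
time: 13.4
tool_pos: [0.3697, -0.3462, 0.203]
tcp_rot: [-1.519, 0.47, -0.469]
wrist_force: [0.4, 0.1, -0.7]
width: -0.003
```

```bash
python3 - <<'E'
from h import *
s,T=st(); togo(T,s,(.371,-.349,.062))
p=eyes.read_camera('wrist'); save(p,'w7.png')
print('pred knob',px(p,(.3475,-.3323,.066)).round(1),'pivot',px(p,(.3794,-.2844,.04)).round(1),'tgt tip',px(p,(.371,-.349,.045)).round())
E
```

```text
t 13.4 tcp [ 0.3697 -0.3462  0.203 ] F [ 0.4  0.1 -0.7] w -0.003 q [-0.8  -0.02  2.01  0.    1.16 -1.77]
x [ 0.826 -0.564 -0.001] y [-0.001  0.001 -1.   ] z [0.564 0.826 0.   ]
slide mm [  2.8 141.   -1.6]
pred knob [254.9 158.8] pivot [314.5 153.7] tgt tip [254. 185.]
```

View pics/w7.png

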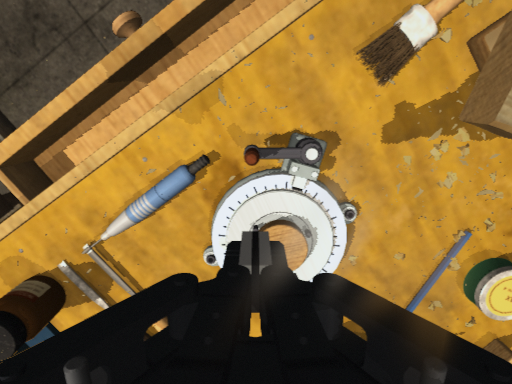

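The knob is at (252,156) and the pivot at (313,152), both close to prediction, and the knob lies directly ahead of the finger. I'll lower.

jog_arm(turn=[[0,0,0],[0,0,0],[0,0,0],[0,0,0],[0,0,0]], slide=[[4,40,0],[0,40,-1],[0,40,-1],[0,20,0],[0,0,0]], grip=[0,0,0,0,0])

```text
time: 13.95
tool_pos: [0.3698, -0.3481, 0.0595]
tcp_rot: [-1.515, 0.477, -0.466]
wrist_force: [-0.6, 0.5, -0.0]
width: -0.002
```

jog_arm(turn=[[0,0,0],[0,0,0],[0,0,0]], slide=[[-4,0,0],[-4,0,0],[-3,0,0]], grip=[0,0,0])

```text
time: 14.25
tool_pos: [0.3643, -0.3456, 0.0652]
tcp_rot: [-1.521, 0.468, -0.473]
wrist_force: [-0.8, -0.3, 0.7]
width: 0.0
```

```bash
python3 - <<'E'
from h import *
s,T=st(); d=np.array([.3794,-.2844,0])-s['tool_pos']; print('pivot in tool',(T.T@d*1000).round(1))
p=eyes.read_camera('wrist'); save(p,'w8.png')
E
```

```text
t 14.25 tcp [ 0.3643 -0.3456  0.0652] F [-0.8 -0.3  0.7] w 0.0 q [-0.81  0.13  2.14 -0.    0.87 -1.78]
x [ 0.825 -0.565  0.003] y [ 0.002 -0.002 -1.   ] z [ 0.565  0.825 -0.001]
pivot in tool [-22.3  65.1  59.1]
```

View pics/w8.png

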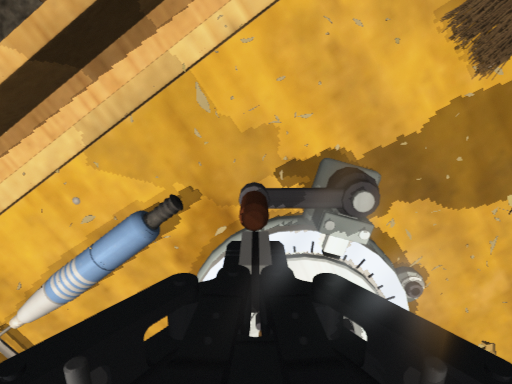

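The finger is right behind the knob at (254,212). I'll push round the pivot.

jog_arm(turn=[[0,0,0],[0,0.08,0],[0,0.08,0],[0,0.08,0],[0,0.08,0]], slide=[[-4,0,0],[-4.8,0,-1.3],[-4.8,0,-1.3],[-4.8,0,-1.3],[-4.8,0,-1.3]], grip=[0,0,0,0,0])

```text
time: 14.8
tool_pos: [0.3437, -0.335, 0.0646]
tcp_rot: [-1.449, 0.717, -0.724]
wrist_force: [2.8, -0.4, 1.1]
width: 0.003
```

jog_arm(turn=[[0,0.08,0],[0,0.08,0],[0,0.08,0],[0,0.08,0]], slide=[[-4.8,0,-1.3],[-4.8,0,-1.3],[-4.8,0,-1.3],[-4.8,0,-1.3]], grip=[0,0,0,0])

```text
time: 15.2
tool_pos: [0.3296, -0.3212, 0.0647]
tcp_rot: [-1.347, 0.961, -0.969]
wrist_force: [2.9, -0.8, -0.6]
width: 0.001
```

```bash
python3 - <<'E'
from h import *
s,T=st(); d=np.array([.3794,-.2844,0])-s['tool_pos']; print('pivot in tool',(T.T@d*1000).round(1))
p=eyes.read_camera('wrist'); save(p,'w9.png')
E
```

```text
t 15.2 tcp [ 0.3296 -0.3212  0.0647] F [ 2.9 -0.8 -0.6] w 0.001 q [-0.83  0.05  2.22  0.    0.86 -1.15]
x [ 0.321 -0.947  0.004] y [ 0.003 -0.003 -1.   ] z [0.947 0.321 0.002]
pivot in tool [-19.2  64.7  58.8]
```

View pics/w9.png

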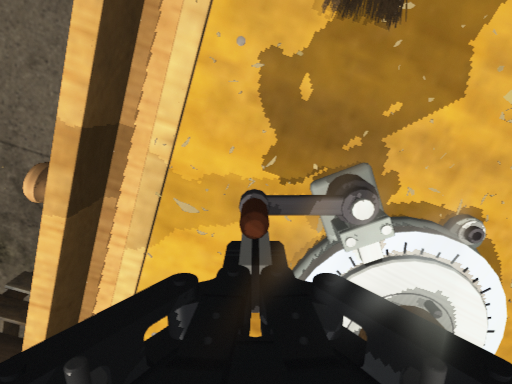

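jog_arm(turn=[[0,0.07,0],[0,0.07,0],[0,0.06,0],[0,0.05,0]], slide=[[-4.2,0,-1.2],[-4.2,0,-1.2],[-3.6,0,-1.0],[-3,0,-0.9]], grip=[0,0,0,0])

```text
time: 15.65
tool_pos: [0.3217, -0.3075, 0.0643]
tcp_rot: [-1.246, 1.147, -1.153]
wrist_force: [2.1, -2.4, -0.4]
width: 0.001
```

jog_arm(turn=[[0,0.03,0],[0,0.03,0]], slide=[[-1.8,0,-0.6],[-1.8,0,-0.6]], grip=[0,0])

```text
time: 15.85
tool_pos: [0.3202, -0.304, 0.0643]
tcp_rot: [-1.219, 1.19, -1.197]
wrist_force: [1.5, -1.8, 0.2]
width: -0.0
```

jog_arm(turn=[[0,0.03,0]], slide=[[-1.8,0,-0.6]], grip=[0])

```text
time: 15.95
tool_pos: [0.3199, -0.3033, 0.0645]
tcp_rot: [-1.207, 1.21, -1.22]
wrist_force: [1.4, -7.8, -4.2]
width: -0.004
```

```bash
python3 - <<'E'
from h import *
s,T=st(); d=np.array([.3794,-.2844,0])-s['tool_pos']; print('pivot in tool',(T.T@d*1000).round(1), 'F tool',(T.T@s['wrist_force']).round(1))
p=eyes.read_camera('wrist'); save(p,'w10.png')
E
```

```text
t 15.95 tcp [ 0.3199 -0.3033  0.0645] F [ 1.4 -7.8 -4.2] w -0.004 q [-0.81  0.02  2.26 -0.    0.86 -0.81]
x [-0.008 -1.     0.005] y [ 0.003 -0.005 -1.   ] z [ 1.    -0.008  0.003]
pivot in tool [-19.7  64.6  59.1] F tool [7.8 4.2 1.4]
```

View pics/w10.png

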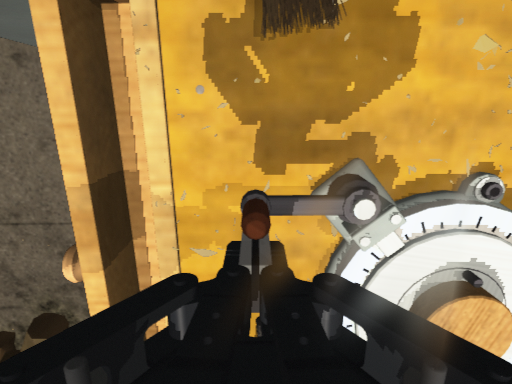

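jog_arm(turn=[[0,0,0],[0,0,0]], slide=[[-1,0,0],[0,0,0]], grip=[0,0])

```text
time: 16.2
tool_pos: [0.32, -0.3033, 0.0645]
tcp_rot: [-1.209, 1.208, -1.221]
wrist_force: [0.7, -8.9, -4.9]
width: 0.004
```

jog_arm(turn=[[0,0,0],[0,0,0]], slide=[[-0.5,0,0],[0,0,0]], grip=[0,0])

```text
time: 16.4
tool_pos: [0.32, -0.3032, 0.0646]
tcp_rot: [-1.209, 1.208, -1.221]
wrist_force: [0.1, -9.9, -5.6]
width: 0.004
```

The position holds still while the force climbs to 10 N, so the lever is at its stop. I'll back off and check.

jog_arm(turn=[[0,0,0],[0,0,0],[0,0,0],[0,0,0],[0,0,0]], slide=[[5,0,0],[5,0,0],[0,-40,0],[0,-45,0],[0,-45,0]], grip=[0,0,0,0,0])

```text
time: 16.9
tool_pos: [0.3178, -0.3089, 0.1941]
tcp_rot: [-1.205, 1.218, -1.213]
wrist_force: [0.1, -0.3, -0.3]
width: -0.001
```

jog_arm(turn=[[0,0,0],[0,0,0],[0,0,0],[0,0,0],[0,0,0]], slide=[[33,0,28],[33,0,28],[33,0,28],[33,0,28],[0,0,0]], grip=[0,0,0,0,0])

```text
time: 17.4
tool_pos: [0.4319, -0.446, 0.1922]
tcp_rot: [-1.205, 1.215, -1.217]
wrist_force: [-0.7, 1.1, 0.2]
width: -0.001
```

```bash
python3 - <<'E'
from h import *
s,T=st()
p=eyes.read_camera('wrist'); save(p,'w11.png'); measure(p)
unwrap(p,'w11u.png',-50,30,C=np.array([.4447,-.3665]))
E
```

```text
t 17.4 tcp [ 0.4319 -0.446   0.1922] F [-0.7  1.1  0.2] w -0.001 q [-0.84  0.2   1.79  0.    1.15 -0.83]
x [-0.009 -1.     0.001] y [ 0.001 -0.001 -1.   ] z [ 1.    -0.009  0.001]
ring centre [ 0.4448 -0.3664  0.0753] n 69
C index mean/at60.5 [-11.91 -11.45] zero [-11.57 -11.76] remaining(deg): mean 0.33 junction -0.31
fit index mean/at60.5 [-9.21 -9.25] zero [-9.56 -9.55] remaining(deg): mean -0.35 junction -0.31
```

View pics/w11.png

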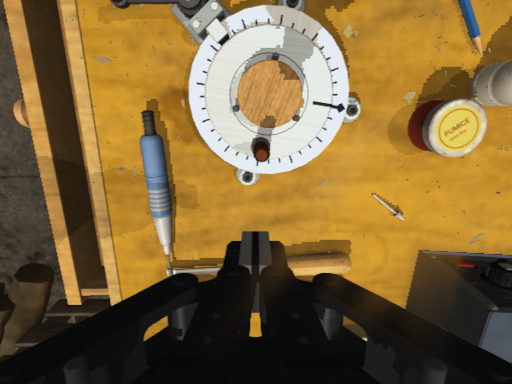

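View pics/w11u.png

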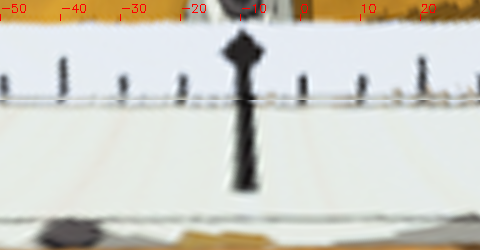

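The index is still on zero, with an offset of about −0.3°. One more look, this time at the lever.

jog_arm(turn=[[0,0,0],[0,0,0],[0,0,0]], slide=[[-35,-20,0],[-35,-20,0],[0,0,0]], grip=[0,0,0])

```text
time: 17.75
tool_pos: [0.4301, -0.3695, 0.236]
tcp_rot: [-1.205, 1.212, -1.215]
wrist_force: [-0.5, -0.8, -0.1]
width: -0.001
```

```bash
python3 - <<'E'
from h import *
s,T=st()
p=eyes.read_camera('wrist'); save(p,'w12.png')
for a in (0,.9,1.0,1.05,1.1): 
    t=np.radians(-123.7)-a; print(a,px(p,(.3794+.058*np.cos(t),-.2844+.058*np.sin(t),.066)).round(1))
print(px(p,(.3794,-.2844,.04)).round(1))
E
```

```text
t 17.75 tcp [ 0.4301 -0.3695  0.236 ] F [-0.5 -0.8 -0.1] w -0.001 q [-0.75  0.07  1.85  0.    1.22 -0.75]
x [-0.006 -1.     0.   ] y [ 0.002 -0.    -1.   ] z [ 1.    -0.006  0.002]
0 [169.8 141.9]
0.9 [138.6  95.2]
1.0 [137.6  88.7]
1.05 [137.4  85.4]
1.1 [137.4  82.1]
[204.4  90.9]
```

View pics/w12.png

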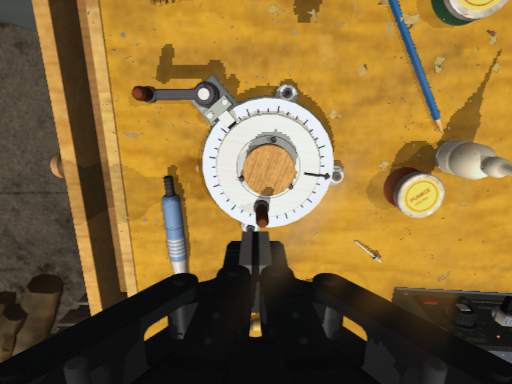

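```bash
python3 - <<'E'
from h import *
print(bot.finish_job())
E
```

```text
the job is handed in; nothing more can be done
None
```

The dial is back at zero and the clamp lever is pushed home. I handed the job in at about 18 s, with the gripper clear above the table.

- **Dial:** I pushed the handle round counter-clockwise with the closed fingertips, by about 80°. I stopped 1.8° short to measure from above, then nudged it the last 1.5 mm. After clamping, the wrist camera measured the index line about 0.3° past the zero line. That uses the ring centre fitted in the same picture. With my first, less accurate centre the figures were +0.3° and −0.3°, so the two agree to within the measuring error.
- **Clamp lever:** I pushed the knob round its pivot away from the dial until the fingertip stopped moving while the force rose to about 10 N. The hinge itself needs at most 4 N, so I take it to be against its stop. The last picture shows roughly 0.95–1.0 rad of travel from where it started. That fits fully home if the lever started at 0.05 to 0.1 rad, but the camera alone cannot prove it.
- **Surroundings:** The last picture showed the blank still between its pins. The tools and tins in view had not been touched.

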